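# Present a circuit board to the inspection camera

## Robot

A 7-joint arm with a two-finger parallel gripper is mounted at the origin on the work surface. World frame = base frame: x ahead of the robot, y to its left, z up, the work surface at z = 0. Lengths are in m, angles in rad, forces in N, time in s.
With the tool pointing down it reaches from about 0.425 to 0.875 m from the base axis. Payload 4.7 kg.
Tool frame: the origin (TCP) lies on the centre line of the jaws, within the pads' length; the fingertips stand 22 mm ahead of it and the grasp point (between the pads) lies 3 mm ahead of it (manip.tcp_to_tips is the distance from the TCP to the fingertips, in m); z points along the fingers, y is the line along which they close (so a half turn about z gives the same grasp; the last joint's range is limited). The gripper opens to 87 mm and grips with 3 to 60 N. Pads are 19 mm wide; open, the fingers measure 117 mm over their backs; the gripper's body (75 mm by 190 mm) begins 51 mm behind the grasp point.
Start: joints at [-1.13, 0.321, -0.07, 1.45, 0.023, 1.371, -0.057], TCP at [0.269, 0.592, 0.207] pointing down, gripper open.
Joint ranges: [-2.86, 2.86], [-0.3, 2.09], [-1.38, 1.24], [0.06, 2.45], [-1.56, 4.7], [0.09, 2.05], [-2.69, 2.69]. Speed limits (rad/s): [2.57, 2.57, 3.14, 3.14, 3.14, 3.14, 3.14].

## Interface

Orientations are given as a unit quaternion [w, x, y, z].
In Python, from rig import manip gives the robot as it stands. The module is installed in compiled form; this text tells all that it offers. Calls block until the motion is done:
- manip.move_ptp(position, orientation): joint-space move of the TCP to a pose.
- manip.movel(position, max_speed=0.15, rot=None, max_force=None): straight line of the TCP; rot=None keeps the orientation; max_speed is the mean speed in m/s. With max_force (N) it stops when the force on the tool has changed by that much, and returns True; else False.
- manip.move_joints(angles): joint-space move.
- manip.let_go() and manip.close(squeeze=None): open the fingers fully, or close them until they stop; squeeze is the grip in N (None keeps the last).
- manip.hold(seconds).
- manip.inverse_kinematics(position, orientation): joint angles nearest the present ones, or None.
- manip.get_state(): the state.
- manip.read_camera(name): name is "scene" or "top" or "wrist"; returns a dict with "image" (400x640x3 uint8, red, green, blue), "z_map" (400x640 float32, m along the optical axis (not along the pixel's ray), 0 where there is no reading), "fx", "fy", "cx", "cy" (pixels), "pose" (4x4, takes a point from camera to world coordinates); the wrist camera has in their place "mount" (4x4, takes a point from camera to tool coordinates, whose origin is the TCP and whose axes are the flange's). Camera axes: x right, y down, z forward; pixel columns grow to the right and rows downward; lengths in m; the calibration is good to about 2 mm. The wrist camera is an equidistant fisheye: a pixel r from the principal point sees the ray r / f radians off the axis. A picture is of the moment at which its call begins: read the wrist's pose just before it.
A pose or a line that the arm cannot do raises manip.MotionError and nothing moves.
- manip.finish_job(): hands the job in; it is judged then, once.
The state is a dict: "time_s": time; "joint_positions": joint angles; "qd": joint speeds; "joint_efforts": joint torques, N m; "tool_pos": TCP position; "tool_rot": TCP orientation; "ft_force": force on the tool from outside, world axes, zero at the start; "moment": the same for the moment, N m; "gripper_width": opening from 0.0 (shut) to 1.0 (fully open); "finger_force": force on a finger pad.
Only numpy, scipy, OpenCV 4.12 (cv2) and the standard library are available. Lean on these libraries where they do the work, as an engineer would, in place of code of your own. Each camera call takes 0.05 s, during which the arm holds its last target. There are 200 camera calls.

## Task

Get the green circuit board inspected: first set the small steel dish down on the white camera stand, midway between the two little lamps, to catch anything that drops off. Then lift the green board out of its holder and hold it in the air above the dish, black grip strip uppermost and level, with its chip side squarely facing the tilted camera lens and the big black chip in the centre of the lens's view, 12 cm from the glass; finish while still holding it there, still. Do not bump the camera, and leave the blue board, the jar and the bottle where they are.

Things in the scene. Friction and masses are not known exactly. Their poses are not given: they have to be found in the camera images.
- dish: Small round open steel dish, outer diameter 52 mm, 30 mm high, wall 3 mm, 80 g or so, standing on the blue mat (mat top at z = 4 mm). Origin: centre of its underside. Round: its yaw means nothing.
- stand: White camera stand, fixed: plate 8 mm thick, 250 mm along x, y = -235 to +55 mm. Origin: midway between the two lamps, at the plate's underside (table top); the dish belongs at its x = y = 0, 8 mm up. z up. Lamps: 94 mm high posts at x = -95 and +95 mm, y = 0, black heads with inner faces at x = -84 and +84. A 348 mm column at y = -205 carries the camera.
- camera: Inspection camera, fixed on the stand: black barrel, 44 mm diameter, white body behind. Origin: centre of its front glass, at y = -109 mm of the stand, 231 mm above the table. x axis: direction of view, along the stand's +y and 25 degrees down; y level (stand's -x); z up, leaning 25 degrees forward. The point 120 mm out on x is straight above the stand's origin, 180 mm up.
- green_board: Green board, upright in its grey holder: 3 mm thick (x), 64 wide (y), 60 high (z), with a black grip strip on top, 12 thick, 44 wide, z = 56 to 74 mm. 60 g. Origin: middle of the bottom edge, 12 mm above the table at the start. x points out of the chip side (black chip, brass strip below; the other side has a white label), at first away from the robot within 30 degrees. z up.
- chip (a point): Centre of the face of the big black 24 mm square chip on the green board: 3.5 mm along x and 36 mm up z from the board's origin; same axes as the board.
- grip (a point): Centre of the green board's grip strip, where to grasp it across its 12 mm thickness: 65 mm up from the board's origin; same axes.
- green_holder: Grey plastic holder of the green board, fixed on the mat: base 50 x 84 x 8 mm, and at each end a guide channel, 32 mm high from the mat, for the board's side edges, 1 mm of play on each face. The board lifts straight up, free after 24 mm. Origin: centre of the underside; x and y as the board's.
- blue_board: A blue board of the same shape, standing in the other grey holder. To be left alone. Origin and axes as the green board's.
- paste_jar: Amber paste jar with a yellow lid, diameter 44 mm, 34 mm high, standing on the mat. To be left alone. Origin: centre of its underside.
- bottle: Square turquoise pump bottle with a steel top, 56 x 56 mm, 125 mm high, standing on the mat. To be left alone. Origin: centre of its underside.
There are look-alikes about, which are no part of the job. Of the things that look like the dish, take the one that is nearest to the robot's base at the start.

How it is judged:
On the way, in this order (a step that is already met when the one before it is completed fails the run):
1. the dish stands, let go, on the camera stand midway between the lamps (within 18 mm) (horizontal distance between dish and stand below 0.018 m and height (world z) of dish between 0.005 and 0.013 m and angle between dish's own z axis and vertical below 0.1 rad and contact force between the fingers and dish below 0.05 N and linear speed of dish below 0.02 m/s), for 0.2 s.
2. the green board is lifted clear of its holder in the fingers (height (world z) of green_board above 0.06 m and contact force between the fingers and green_board above 1 N), for 0.2 s.
At the end, for the whole second after the job is handed in: Green board held still by the fingers alone, strip uppermost and level, chip side square to the lens (12 degrees), chip centre within 16 mm of the line of view, 102 to 138 mm from the glass; the dish upright on the stand, let go, within 18 mm of midway between the lamps (all of step 1 and x of chip in the frame of camera between 0.102 and 0.138 m and y of chip in the frame of camera between -0.016 and 0.016 m and z of chip in the frame of camera between -0.016 and 0.016 m and angle between the x axis of green_board and the x axis of camera, either way round below 0.21 rad and angle between green_board's own x axis and vertical between 0.9 and 1.37 rad and angle between green_board's own y axis and vertical between 1.36 and 1.78 rad and angle between green_board's own z axis and vertical below 0.7 rad and contact force between the fingers and green_board above 1 N and contact force between green_board and stand below 0.05 N and contact force between green_board and dish below 0.05 N and linear speed of green_board below 0.03 m/s and angular speed of green_board below 0.2 rad/s); the arm keeps its last pose, push and grip.
It fails at once if the camera is bumped (more than 2 N) (contact force between camera and anything else above 2 N).
It fails at once if the blue board is shifted more than 15 mm (distance of blue_board from where it was at the start of the episode above 0.015 m).
It fails at once if the jar is shifted more than 20 mm (distance of paste_jar from where it was at the start of the episode above 0.02 m).
It fails at once if the bottle is shifted more than 20 mm (distance of bottle from where it was at the start of the episode above 0.02 m).
It also fails if it takes over 48 s, if anything falls off the work surface, if the arm or the gripper's body presses on something with over 40 N, if the wrist force passes 120 N, or if a joint passes its speed limit or range.

## Working session

There is one attempt and no reset: what is moved stays moved. The work goes in short steps, each a Python script; the robot and the scene stay as the last script left them, time stands still between calls to the robot, and variables do not carry over. Pictures are saved under pics/ and viewed, at most 10 in all, crops included, and the job is handed in when it is done.

```bash
mkdir -p pics; python3 - <<'E'
from rig import manip
import cv2,numpy as np,pickle
d={n:manip.read_camera(n) for n in("scene","top")}
pickle.dump(d,open('cams.pkl','wb'))
for n in d:
    cv2.imwrite(f'pics/{n}.png',d[n]['image'][:,:,::-1]); print(n,d[n]['pose'].round(3).tolist(),d[n]['fx'],d[n]['cx'],d[n]['cy'])
s=manip.get_state();print(s['tool_rot'],s['time_s'])
E
```

```text
scene [[-0.259, 0.709, -0.656, 1.33], [0.966, 0.19, -0.176, 0.335], [0.0, -0.68, -0.734, 1.032], [0.0, 0.0, 0.0, 1.0]] 422.3424720005228 323.03611209391613 198.61280844173353
top [[0.014, -0.99, 0.142, 0.379], [-1.0, -0.014, 0.001, 0.124], [0.001, -0.142, -0.99, 1.162], [0.0, 0.0, 0.0, 1.0]] 400.1290669744208 316.6448928582254 202.6933824248361
[-1.28689720e-04  2.11783426e-01  9.77316222e-01 -8.74928870e-04] 0.1
```

View pics/scene.png

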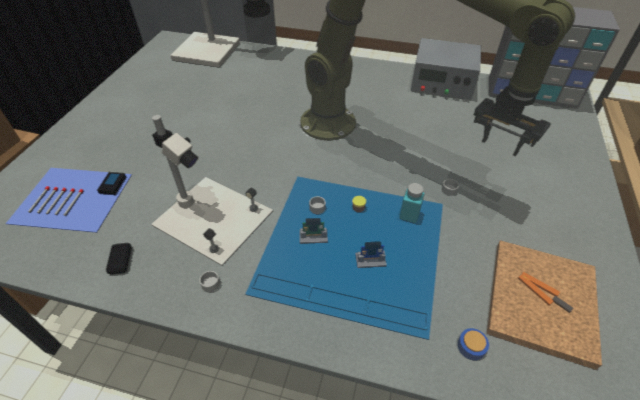

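View pics/top.png

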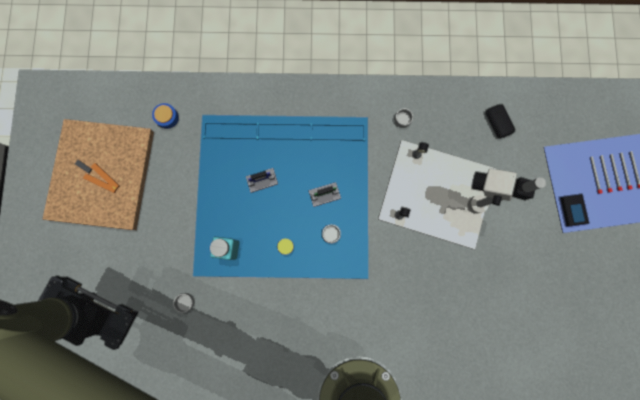

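The scene view shows three steel dishes. In the top view they are at (331,234) on the mat, (185,301) on grey table and (403,117) by the stand. The one on the mat fits, being nearest the base at about (360,385). The boards are at top (323,192) and (261,180), and in the scene view the first looks green (313,230) and the second blue (371,252). I'll confirm both in a crop while measuring.

```bash
cat > h.py <<'E'
import numpy as np,cv2,pickle
def cloud(c):
    z=c['z_map'];v,u=np.mgrid[:400,:640]
    P=np.stack([(u-c['cx'])/c['fx']*z,(v-c['cy'])/c['fy']*z,z,np.ones_like(z)],-1)@c['pose'].T
    P[z==0]=np.nan
    return P[...,:3]
def ray(c,u,v,h):
    d=c['pose'][:3,:3]@[(u-c['cx'])/c['fx'],(v-c['cy'])/c['fy'],1];o=c['pose'][:3,3]
    return o+d*(h-o[2])/d[2]
E
python3 - <<'E'
from h import *
d=pickle.load(open('cams.pkl','rb'))
t,s=d['top'],d['scene']
for u,v in[(331,234),(185,301),(403,117)]: p=ray(t,u,v,.03);print('dish',p.round(3),np.hypot(*p[:2]).round(3))
for n,c in d.items():
    P=cloud(c);im=c['image'].astype(int);hsv=cv2.cvtColor(c['image'],cv2.COLOR_RGB2HSV)
    x,y,z=P[...,0],P[...,1],P[...,2]
    c0=ray(t,331,234,.03)
    m=(np.hypot(x-c0[0],y-c0[1])<.06)&(z>.024)&(z<.045)
    r=cv2.minEnclosingCircle(P[m][:,:2].astype(np.float32)*1000)
    print(n,'dish',m.sum(),r,P[m].mean(0))
    for uv in[(323,190),(261,179)]:
        c0=ray(t,*uv,.086);m=(np.hypot(x-c0[0],y-c0[1])<.05)&(z>.075)&(z<.1)
        r=cv2.minAreaRect(P[m][:,:2].astype(np.float32)*1000);print(n,'board',m.sum(),r,P[m].mean(0).round(4),z[m].max())
    m=((hsv[...,1]<40)&(hsv[...,2]>100)&(abs(z-.008)<.006)).astype(np.uint8)
    st=ray(t,430,195,.008); m&=(np.hypot(x-st[0],y-st[1])<.25).astype(np.uint8)
    k,l,q,_=cv2.connectedComponentsWithStats(m);b=l==1+np.argmax(q[1:,4])
    print(n,'plate',b.sum(),cv2.minAreaRect(P[b][:,:2].astype(np.float32)*1000),np.nanmedian(z[b]))
    st=ray(t,430,195,.05)
    m=(np.hypot(x-st[0],y-st[1])<.3)&(z>.06)&(z<.12)
    k,l,q,cc=cv2.connectedComponentsWithStats(m.astype(np.uint8))
    for i in range(1,k):
        if q[i,4]>15: pp=P[l==i];print(n,'tall',q[i],pp.min(0).round(3),pp.max(0).round(3),pp.mean(0).round(3))
a=cv2.resize(s['image'][180:280,290:410],None,fx=5,fy=5,interpolation=cv2.INTER_CUBIC)
cv2.imwrite('pics/crop.png',a[:,:,::-1])
b=cv2.resize(t['image'][130:255,370:550],None,fx=4,fy=4,interpolation=cv2.INTER_CUBIC)
cv2.imwrite('pics/crop2.png',b[:,:,::-1])
E
```

```text
dish [0.452 0.084 0.03 ] 0.46
dish [0.262 0.485 0.03 ] 0.551
dish [ 0.8   -0.125  0.03 ] 0.809
scene dish 98 ((454.9371337890625, 83.48516082763672), 28.55988121032715) [0.45619972 0.08313148 0.03061354]
scene board 85 ((571.260986328125, 101.43346405029297), (16.86969566345215, 41.64952850341797), 18.92826271057129) [0.5737 0.1014 0.0838] 0.08939784128455819
scene board 89 ((611.3480834960938, 286.78009033203125), (14.98061466217041, 44.7950439453125), 20.233020782470703) [0.6123 0.2877 0.0837] 0.089401329493493
scene plate 5281 ((572.2254028320312, -244.86289978027344), (350.5539855957031, 287.3002014160156), 73.71867370605469) 0.008308264108989993
scene tall [175 178  12  16 103] [ 0.539 -0.349  0.06 ] [ 0.559 -0.326  0.119] [ 0.552 -0.334  0.09 ]
scene tall [246 188  11  11  88] [ 0.503 -0.13   0.06 ] [ 0.529 -0.099  0.096] [ 0.518 -0.113  0.085]
scene tall [303 218  13   9  84] [0.563 0.073 0.06 ] [0.586 0.106 0.089] [0.577 0.092 0.078]
scene tall [204 228  12  13 102] [ 0.681 -0.185  0.06 ] [ 0.71  -0.154  0.097] [ 0.699 -0.166  0.086]
top dish 66 ((454.47808837890625, 84.22570
[... 207 characters left out ...]
17029071567206
top board 83 ((609.51904296875, 288.7366943359375), (12.808302879333496, 43.571372985839844), 16.721559524536133) [0.609  0.2885 0.085 ] 0.08923465885611903
top plate 7316 ((579.4178466796875, -223.55665588378906), (308.4868469238281, 261.9216613769531), 73.98177337646484) 0.007330411079438992
top tall [417 142  12  11 106] [ 0.68  -0.182  0.069] [ 0.708 -0.151  0.098] [ 0.692 -0.165  0.088]
top tall [324 186  12   7  53] [0.563 0.075 0.064] [0.58  0.106 0.09 ] [0.572 0.094 0.083]
top tall [479 197  13  10  76] [ 0.534 -0.337  0.061] [ 0.554 -0.324  0.118] [ 0.542 -0.328  0.09 ]
top tall [399 207  12  10  95] [ 0.5   -0.128  0.069] [ 0.524 -0.097  0.102] [ 0.512 -0.111  0.089]
```

View pics/crop.png

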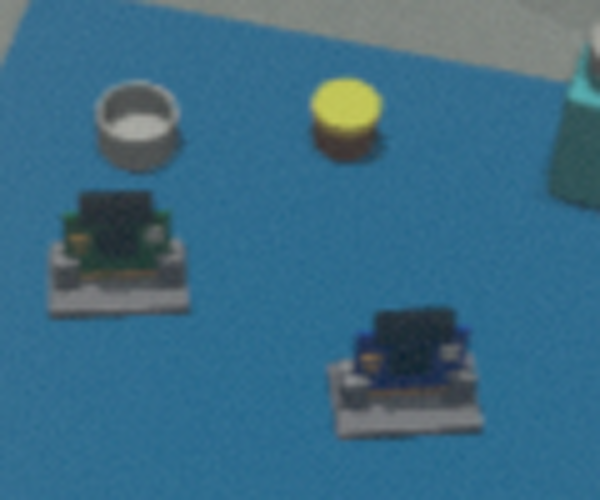

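View pics/crop2.png

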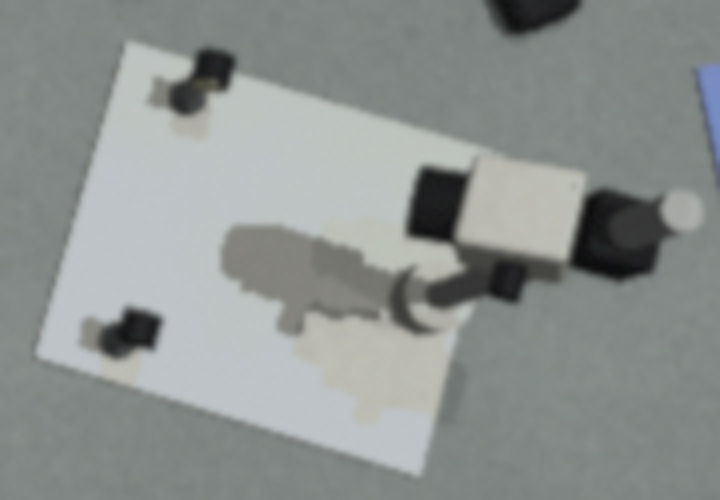

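The crops confirm it. The left board (crop 120,230) is green with its holder, and the right one is blue. The steel dish on the mat is at (137,125) in the crop. The second crop shows stand plate corners at (127,42), (37,357) and (420,475), with the lamps at the left end. Next I'll fit the stand frame, check the gripper's bulk, and check IK.

```bash
cat >> h.py <<'E'
from scipy.spatial.transform import Rotation as R
def q(zc,yc):
    z=np.array(zc,float);z/=np.linalg.norm(z);y=np.array(yc,float);y-=z*(y@z);y/=np.linalg.norm(y)
    return R.from_matrix(np.c_[np.cross(y,z),y,z]).as_quat(scalar_first=True)
E
python3 - <<'E'
from h import *
from rig import manip
d=pickle.load(open('cams.pkl','rb'));t,s=d['top'],d['scene']
C=[ray(t,370+(a-1.5)/4,130+(b-1.5)/4,.008)[:2] for a,b in[(127,42),(37,357),(420,475)]]
ex=C[0]-C[1];ey=C[1]-C[2];print(C,np.linalg.norm(ex),np.linalg.norm(ey),np.degrees([np.arctan2(ex[1],ex[0]),np.arctan2(ey[1],ey[0])-np.pi/2]))
# scene-view corners from the white mask edges
hsv=cv2.cvtColor(s['image'],cv2.COLOR_RGB2HSV);P=cloud(s)
for n,(A,B) in dict(front=((.60,-.11),(.70,-.14)),).items(): pass
yaw=np.arctan2(ex[1],ex[0]);X=np.array([np.cos(yaw),np.sin(yaw)]);Y=np.array([-X[1],X[0]])
O=(C[0]+C[1])/2-.055*Y;print('O',O,'yaw',np.degrees(yaw))
for l in[(.512,-.111),(.518,-.113),(.692,-.165),(.699,-.166)]:print('lamp in stand',(np.array(l)-O)@X,(np.array(l)-O)@Y)
for n,c in d.items():
    P=cloud(c);hs=cv2.cvtColor(c['image'],cv2.COLOR_RGB2HSV);L=(P[...,:2]-O);x=L@X;y=L@Y;z=P[...,2]
    for lab,m in dict(plate=(hs[...,1]<45)&(hs[...,2]>110)&(abs(x)<.16)&(y<.09)&(y>-.15)&(z<.014)&(z>-.01),cam=(abs(x)<.06)&(y<0)&(z>.15)).items():
        print(n,lab,m.sum(),np.percentile(x[m],[0.5,99.5]).round(3),np.percentile(y[m],[.5,99.5]).round(3),np.percentile(z[m],[0,100]).round(3))
    st=manip.get_state();p=st['tool_pos'];T=R.from_quat(st['tool_rot'],scalar_first=True).as_matrix()
    Q=(P-p)@T
    for a in np.arange(-.28,.04,.03):
        m=(Q[...,2]>a)&(Q[...,2]<=a+.03)&(abs(Q[...,0])<.15)&(abs(Q[...,1])<.15)&(P[...,2]>.1)
        if m.sum()>3:print(n,a.round(2),m.sum(),Q[m][:,:2].min(0).round(3),Q[m][:,:2].max(0).round(3))
E
```

```text
[array([ 0.7359054 , -0.12405183]), array([ 0.49917134, -0.0550795 ]), array([ 0.41803951, -0.3289244 ])] 0.24657696208013466 0.28561058582284876 [-16.24345222 -16.502937  ]
O [ 0.60215381 -0.14237016] yaw -16.24345222249401
lamp in stand -0.09532987308804358 0.00490016520314492
lamp in stand -0.08900994353083819 0.004658317333686165
lamp in stand 0.09258969784346918 0.003405220081704738
lamp in stand 0.09958998993028687 0.004403173336741188
scene plate 5737 [-0.158  0.158] [-0.149  0.089] [-0.008  0.014]
scene cam 1245 [-0.044  0.03 ] [-0.221 -0.1  ] [0.151 0.351]
scene -0.28 347 [-0.04  -0.035] [0.006 0.036]
scene -0.25 347 [-0.042 -0.037] [0.011 0.037]
scene -0.22 314 [-0.042 -0.038] [0.018 0.037]
scene -0.19 265 [-0.042 -0.051] [0.033 0.036]
scene -0.16 321 [-0.037 -0.092] [0.031 0.091]
scene -0.13 1131 [-0.042 -0.096] [0.042 0.094]
scene -0.1 178 [-0.04  -0.087] [0.027 0.086]
scene -0.07 95 [-0.016 -0.059] [0.011 0.058]
scene -0.04 65 [-0.014 -0.053] [0.01  0.052]
top plate 8335 [-0.159  0.158] [-0.149  0.089] [-0.007  0.014]
top cam 1672 [-0.047  0.026] [-0.22 -0.1 ] [0.167 0.351]
top -0.28 448 [-0.036 -0.036] [0.018 0.017]
top -0.25 498 [-0.037 -0.038] [0.026 0.026]
top -0.22 395 [-0.037 -0.038] [0.029 0.02 ]
top -0.19 713 [-0.037 -0.051] [0.039 0.017]
top -0.16 430 [-0.036 -0.094] [0.037 0.094]
top -0.13 1704 [-0.038 -0.095] [0.039 0.097]
top -0.1 124 [-0.038 -0.087] [0.037 0.087]
top -0.07 30 [-0.011  0.044] [-0.002  0.06 ]
top -0.04 17 [-0.011  0.044] [0.005 0.052]
```

```bash
cat >> h.py <<'E'
yaw=np.radians(-16.3);X=np.array([np.cos(yaw),np.sin(yaw),0]);Y=np.array([-X[1],X[0],0]);Z=np.array([0,0,1.])
O=np.array([.6022,-.1424,0])+.002*Y+.001*X
a=np.radians(25);cx=np.cos(a)*Y-np.sin(a)*Z;cz=np.sin(a)*Y+np.cos(a)*Z
DISH=np.array([.4547,.0838,.004])
b=np.radians(19);BX=np.array([np.cos(b),np.sin(b),0]);GRIP=np.array([.5709,.1025,.077]);OFF=.004
chip=O-.109*Y+.231*Z+.12*cx
TGT=chip+cz*(.029+OFF)+cx*.0035
E
python3 - <<'E'
from h import *
from rig import manip
print('O',O,'chip',chip,'TGT',TGT)
ik=manip.inverse_kinematics
def show(n,p,o):
    r=ik(p,o);print(n,None if r is None else np.round(r,2))
for s in(1,-1):
    Q=q(-Z,s*Y)
    show('dish%d'%s,DISH+.027*Z,Q);show('place',O+.005*Y+.036*Z,Q);show('entry',O+.16*Y+.12*Z,Q)
for s in(1,-1):
    show('grasp%d'%s,GRIP+OFF*Z,q(-Z,s*BX));show('up',GRIP+.15*Z,q(-Z,s*BX))
    Q=q(-cz,-s*cx);show('pre',TGT+.15*Y+.03*Z,Q);show('tgt',TGT,Q)
E
```

```text
O [ 0.60372114 -0.14076106  0.        ] chip [ 0.60365292 -0.14099435  0.18028581] TGT [ 0.60845751 -0.12456394  0.2087148 ]
dish1 [-0.59  0.09  0.36  2.11 -0.04  0.95  1.08]
place [-0.38  0.47  0.71  1.74 -0.34  1.06  1.72]
entry [-0.41  0.39  0.45  1.58 -0.18  1.21  1.36]
dish-1 [-0.69  0.09  0.48  2.11 -0.05  0.94 -2.04]
place [-0.48  0.51  0.84  1.74 -0.43  1.08 -1.35]
entry [-0.55  0.42  0.63  1.58 -0.26  1.22 -1.72]
grasp1 [-0.57  0.28  0.4   1.79 -0.12  1.09  0.21]
up [-0.59  0.17  0.41  1.62 -0.07  1.37  0.16]
pre [-0.66  0.51  0.57  1.28  0.13  1.6  -1.99]
tgt [-0.55  0.39  0.6   1.51  0.21  1.43 -1.87]
grasp-1 [-1.09  0.44  1.07  1.81 -0.42  1.15 -2.69]
up None
pre [-0.46  0.47  0.26  1.27  0.26  1.63  1.06]
tgt [-0.38  0.36  0.37  1.5   0.29  1.45  1.21]
```

```bash
python3 - <<'E'
from h import *
from rig import manip
Q=q(-Z,Y)
manip.move_ptp(DISH+.18*Z,Q)
manip.movel(DISH+.027*Z,.12,max_force=15)
manip.close(15)
s=manip.get_state();print(s['gripper_width'],s['finger_force'],s['tool_pos'],s['time_s'])
manip.movel(DISH+.12*Z,.15)
s=manip.get_state();print(s['gripper_width'],s['finger_force'],s['time_s'])
c=manip.read_camera('scene');cv2.imwrite('pics/s2.png',cv2.resize(c['image'][110:270,150:400],None,fx=3,fy=3)[:,:,::-1])
E
```

```text
0.006198950280540385 0.0 [0.45468803 0.08380484 0.03100524] 5.0
0.0031777767050208 0.0 5.7667
```

View pics/s2.png

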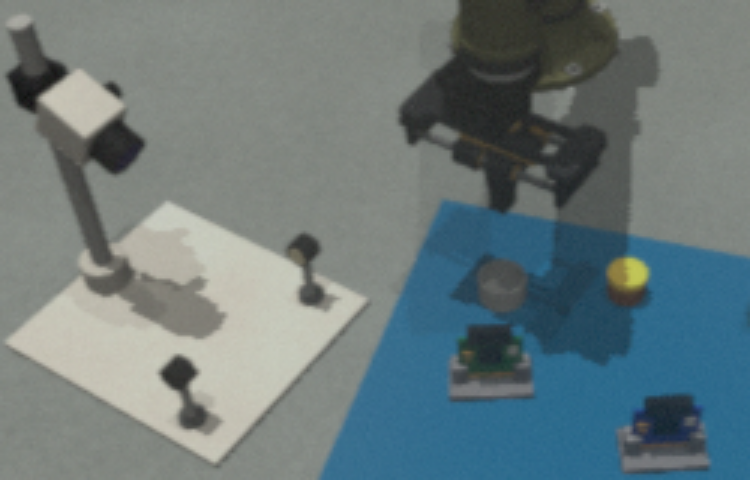

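The fingers closed on nothing: the gripper is at (500,205) and the dish stays on the mat at (502,285). I'll re-measure the dish with the arm out of the way.

```bash
python3 - <<'E'
from h import *
from rig import manip
s=manip.get_state();print(s['tool_pos'],R.from_quat(s['tool_rot'],scalar_first=True).as_matrix().round(3).tolist(),manip.tcp_to_tips,s['time_s'])
c=manip.read_camera('scene')
P=cloud(c);x,y,z=np.moveaxis(P,-1,0)
m=(np.hypot(x-.455,y-.084)<.09)&(z>.022)&(z<.042)
k,l,st,_=cv2.connectedComponentsWithStats(m.astype(np.uint8))
for i in range(1,k):
    if st[i,4]>10:print(st[i],cv2.minEnclosingCircle(P[l==i][:,:2].astype(np.float32)*1000),z[l==i].max())
for p in[s['tool_pos'],s['tool_pos']-.022*Z,DISH+.03*Z]:
    k=np.linalg.inv(c['pose'])@np.r_[p,1];print(k[:2]/k[2]*c['fx']+[c['cx'],c['cy']])
manip.let_go();s=manip.get_state();print(s['gripper_width'])
w=manip.read_camera('wrist');cv2.imwrite('pics/w.png',w['image'][:,:,::-1]);print(w['mount'].round(3).tolist(),w['fx'],w['cx'],w['cy'])
pickle.dump((s,w),open('w.pkl','wb'))
E
```

```text
[0.45377836 0.08357611 0.12283128] [[-0.96, 0.281, -0.002], [0.281, 0.96, -0.001], [0.002, -0.001, -1.0]] 0.022 5.8167
[310 196  16  15 102] ((456.6432189941406, 82.4312973022461), 27.749889373779297) 0.039211030093570964
[317.71174106 181.79595189]
[317.77575503 186.85092502]
[317.95138566 201.685356  ]
0.9993731735729016
[[-0.0, -0.964, -0.266, 0.074], [1.0, -0.0, -0.001, 0.001], [0.0, -0.266, 0.964, -0.178], [0.0, 0.0, 0.0, 1.0]] 309.70691628693146 316.3236035250153 195.6096063245238
```

View pics/w.png

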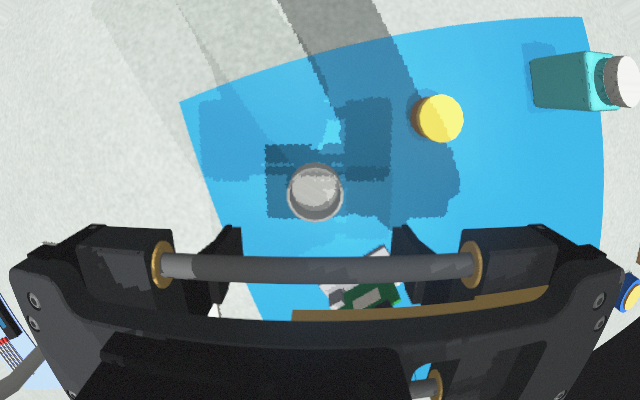

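The wrist view puts the dish at (314,192), which casts to directly below the TCP, so its xy position is right. In the scene view the fingertips appear about 25 mm higher than `tcp_to_tips` implies. I'll check that with the depth cloud and a soft touch-down on the mat.

```bash
python3 - <<'E'
from h import *
from rig import manip
s=manip.get_state();p=s['tool_pos'];T=R.from_quat(s['tool_rot'],scalar_first=True).as_matrix()
c=manip.read_camera('scene');Qc=(cloud(c)-p)@T
for a in np.arange(-.06,.04,.01):
    m=(Qc[...,2]>a)&(Qc[...,2]<=a+.01)&(abs(Qc[...,0])<.03)&(abs(Qc[...,1])<.08)
    print(a.round(3),m.sum(),Qc[m][:,:2].mean(0).round(3) if m.any() else '')
print(np.round(s['joint_positions'],3))
f0=s['ft_force']
hit=manip.movel(np.r_[DISH[:2],.045],.15,max_force=8);print(hit)
hit=manip.movel(np.r_[DISH[:2],.0],.03,max_force=6)
s=manip.get_state();print(hit,s['tool_pos'],np.array(s['ft_force'])-f0,s['time_s'])
E
```

```text
-0.06 27 [-0.008 -0.008]
-0.05 30 [-0.006 -0.007]
-0.04 27 [-0.004 -0.007]
-0.03 29 [-0.005 -0.   ]
-0.02 14 [-0.001 -0.011]
-0.01 0 
0.0 0 
0.01 0 
0.02 0 
0.03 0 
[-0.61  -0.029  0.367  2.017  0.011  1.151  1.038]
False
False [4.54854237e-01 8.38375459e-02 1.72193109e-04] [-0.34965304  0.23992008 -0.28244062] 9.8083
```

No contact with the TCP at z = 0, so the tips really are well behind where the stated 22 mm puts them. The cloud says about -11 mm. I'll continue down gently to find the real figure.

```bash
python3 - <<'E'
from h import *
from rig import manip
hit=manip.movel(np.r_[DISH[:2],-.022],.03,max_force=5)
s=manip.get_state();print(hit,s['tool_pos'],s['ft_force'],s['finger_force'],s['time_s'])
c=manip.read_camera('scene');cv2.imwrite('pics/s3.png',cv2.resize(c['image'][140:240,260:400],None,fx=5,fy=5)[:,:,::-1])
E
```

```text
True [ 0.4549013   0.08387791 -0.01097387] [-1.97085801 -1.44781867  6.1878181 ] 2.857221605081577 10.275
```

View pics/s3.png

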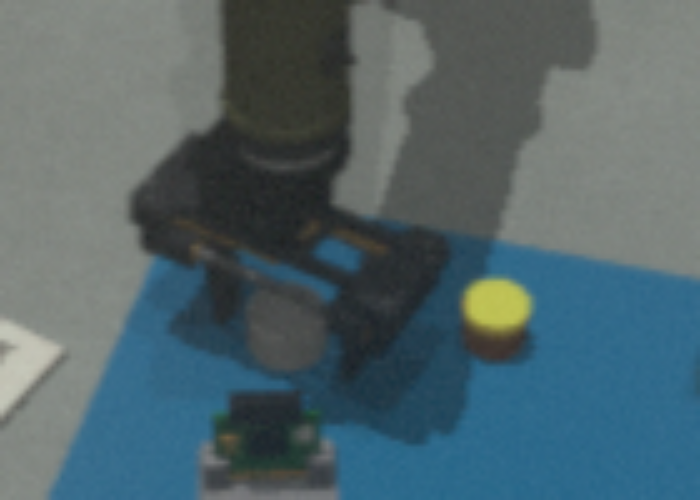

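Contact came at TCP z = -0.011 over a mat at 0.004, and the picture shows the open fingers straddling the dish at (287,330) with the tips on the mat. So the real tips lie 15 mm behind the reported TCP. The reported frame is about 37 mm too far along the tool z axis, and the body starting at -85 mm agrees. I'll apply that correction everywhere.

```bash
cat >> h.py <<'E'
D=.037  # measured: reported TCP is 37 mm too far along tool z
def fix(p,Q): return np.array(p)+D*R.from_quat(Q,scalar_first=True).as_matrix()[:,2]
E
python3 - <<'E'
from h import *
from rig import manip
Q=q(-Z,Y)
manip.movel(fix(DISH+.027*Z,Q),.05)
manip.close(15)
s=manip.get_state();print(s['gripper_width'],s['gripper_width']*87,s['finger_force'],s['ft_force'],s['tool_pos'],s['time_s'])
ok=s['gripper_width']*87>45
if ok:
    manip.movel(fix(DISH+.12*Z,Q),.15)
    s=manip.get_state();print(s['gripper_width']*87,s['finger_force'],s['time_s'])
ik=manip.inverse_kinematics
def show(n,p,o):
    r=ik(fix(p,o),o);print(n,None if r is None else np.round(r,2))
for y,z in((.18,.13),(.18,.05),(.005,.05),(.005,.036)):show('place',O+y*Y+z*Z,Q)
B=q(-Z,BX);show('grasp',GRIP+OFF*Z,B);show('up',GRIP+.15*Z,B);F=q(-cz,-cx);show('pre',TGT+.15*Y+.03*Z,F);show('t',TGT,F)
E
```

```text
0.5837873742419099 50.78950155904616 14.999956981982905 [-0.47841415  0.54095908 -1.02119604] [ 0.45460557  0.08371474 -0.00606355] 11.275
50.84727834866803 14.999885224597165 12.0417
place [-0.49  0.44  0.51  1.59 -0.23  1.17  1.36]
place [-0.48  0.52  0.51  1.65 -0.29  1.04  1.4 ]
place [-0.3   0.47  0.59  1.75 -0.3   1.01  1.69]
place [-0.29  0.49  0.59  1.76 -0.32  0.99  1.7 ]
grasp [-0.59  0.32  0.43  1.83 -0.15  1.03  0.23]
up [-0.59  0.19  0.42  1.67 -0.08  1.3   0.17]
pre [-0.93  0.67  1.06  1.36 -0.15  1.52 -1.79]
t [-0.83  0.55  1.07  1.57 -0.05  1.33 -1.67]
```

Gripped, with 50.8 mm reported against 52. Next is the placing: a low entry along the stand's -y between the lamps.

```bash
python3 - <<'E'
from h import *
from rig import manip
Q=q(-Z,Y)
L=lambda p,v=.15,**k: manip.movel(fix(p,Q),v,**k)
L(DISH+.16*Z); manip.move_ptp(fix(O+.15*Y+.15*Z,Q),Q)
L(O+.15*Y+.055*Z); L(O+.005*Y+.055*Z,.12)
hit=L(O+.005*Y+.033*Z,.03,max_force=4)
s=manip.get_state();print(hit,s['tool_pos'],s['ft_force'],s['gripper_width']*87,s['time_s'])
manip.let_go();manip.hold(.1)
L(O+.013*Y+.040*Z,.05); L(O+.013*Y+.075*Z); L(O+.17*Y+.085*Z)
L(O+.17*Y+.17*Z,.2)
s=manip.get_state();print(s['time_s'])
d={n:manip.read_camera(n) for n in('scene','top')}
for n,c in d.items():
    P=cloud(c);l=P-O;x=l@X;y=l@Y;z=P[...,2]
    m=(np.hypot(x,y)<.05)&(z>.025)&(z<.06);print(n,m.sum(),cv2.minEnclosingCircle(np.c_[x[m],y[m]].astype(np.float32)*1000))
cv2.imwrite('pics/s4.png',cv2.resize(d['scene']['image'][110:270,140:400],None,fx=3,fy=3)[:,:,::-1])
E
```

```text
True [ 0.60468915 -0.13579405 -0.00214991] [ 1.41398845 -0.24139493  4.55007882] 50.94614616052588 16.075
19.5667
scene 125 ((1.087393045425415, 4.463424205780029), 29.37395477294922)
top 60 ((-1.0386918783187866, 7.071086883544922), 26.155393600463867)
```

View pics/s4.png

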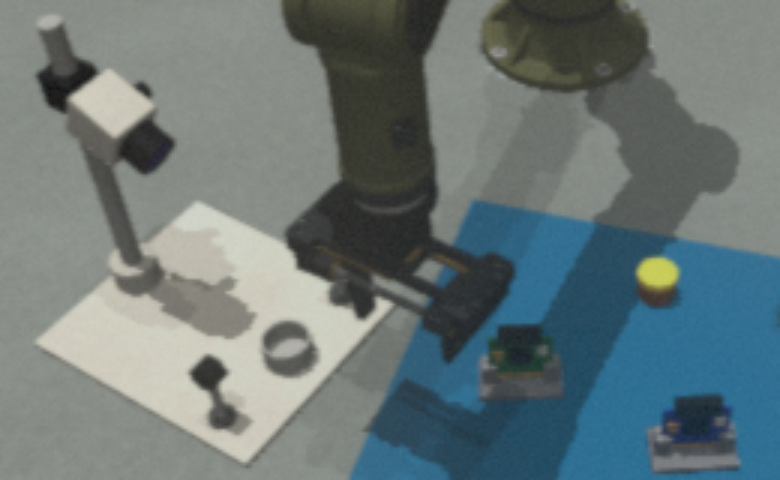

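The dish stands upright on the stand at (288,347), about 5-7 mm from midway. Next is the green board.

```bash
python3 - <<'E'
from h import *
from rig import manip
B=q(-Z,BX)
manip.move_ptp(fix(GRIP+.10*Z,B),B)
hit=manip.movel(fix(GRIP+OFF*Z,B),.1,max_force=8)
s=manip.get_state();print(hit,s['tool_pos'],s['ft_force'])
if not hit:
    manip.close(40)
    s=manip.get_state();print(s['gripper_width']*87,s['finger_force'],s['ft_force'],s['time_s'])
    if s['gripper_width']*87>8:
        manip.movel(fix(GRIP+.05*Z,B),.06);manip.movel(fix(GRIP+.13*Z,B),.15)
        s=manip.get_state();print(s['gripper_width']*87,s['finger_force'],s['ft_force'],s['time_s'])
c=manip.read_camera('scene');cv2.imwrite('pics/s5.png',cv2.resize(c['image'][130:280,250:400],None,fx=4,fy=4)[:,:,::-1])
E
```

```text
False [0.57156418 0.10261724 0.04470577] [-0.8302401   0.64180568  0.22390473]
11.461976197338467 39.999891221523285 [0.14761902 0.22846205 0.12854477] 23.0167
11.214893345961155 39.9997765570879 [ 0.13142107 -0.82366619 -1.90495878] 24.6167
```

View pics/s5.png

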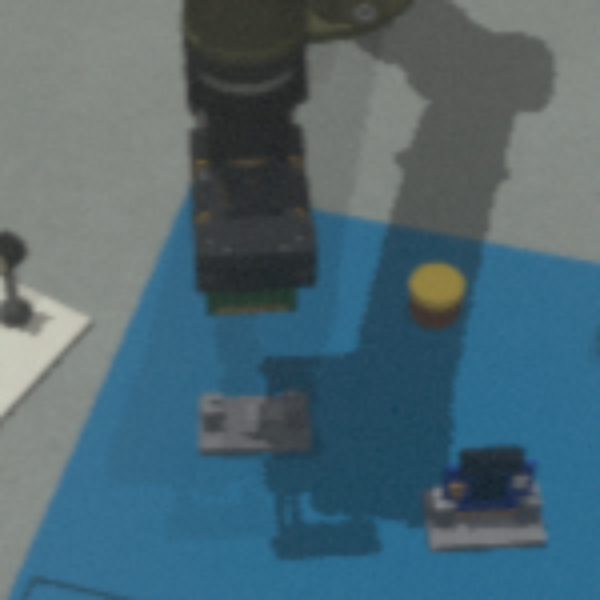

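The board (250,298) is out of the empty holder (255,420). Now I'll carry it to the camera.

```bash
python3 - <<'E'
from h import *
from rig import manip
F=q(-cz,-cx)
manip.move_ptp(fix(TGT+.17*Y+.03*Z,F),F)
hit=manip.movel(fix(TGT+.03*Y+.005*Z,F),.1,max_force=15)
if not hit: manip.movel(fix(TGT,F),.05)
manip.hold(.5)
s=manip.get_state();print(hit,s['tool_pos'],fix(TGT,F),s['gripper_width']*87,s['ft_force'],s['time_s'],(R.from_quat(s['tool_rot'],scalar_first=True)*R.from_quat(F,scalar_first=True).inv()).magnitude())
d={n:manip.read_camera(n) for n in('scene','top')};pickle.dump(d,open('fin.pkl','wb'))
cam=O-.109*Y+.231*Z;M=np.c_[cx,-X,cz]
for n,c in d.items():
    P=cloud(c);l=(P-cam)@M
    h=cv2.cvtColor(c['image'],cv2.COLOR_RGB2HSV)
    g=(h[...,0]>45)&(h[...,0]<85)&(h[...,1]>90)&(np.linalg.norm(P-chip,axis=-1)<.08)
    print(n,'green',g.sum())
    if g.sum()>5:
        q_=l[g];print(np.median(q_,0).round(4),q_.min(0).round(3),q_.max(0).round(3))
    b=(abs(l[...,0])<.03)&(np.hypot(l[...,1],l[...,2])<.04); print('barrel',b.sum(),l[b].min(0).round(3) if b.any() else'',l[b].max(0).round(3) if b.any() else'')
a=np.hstack([cv2.resize(d['scene']['image'][100:260,140:300],None,fx=2.5,fy=2.5),cv2.resize(d['top']['image'][120:280,350:510],None,fx=2.5,fy=2.5)])
cv2.imwrite('pics/s6.png',a[:,:,::-1])
E
```

```text
False [ 0.60411833 -0.13949038  0.17517952] [ 0.60406876 -0.1395723   0.17518141] 11.757668610839774 [ 0.10649278  0.24866191 -0.93698862] 29.3 0.00019183635993550422
scene green 0
barrel 240 [-0.03  -0.029 -0.021] [0.    0.023 0.027]
top green 2
barrel 266 [-0.03  -0.026 -0.02 ] [0.001 0.027 0.029]
```

View pics/s6.png

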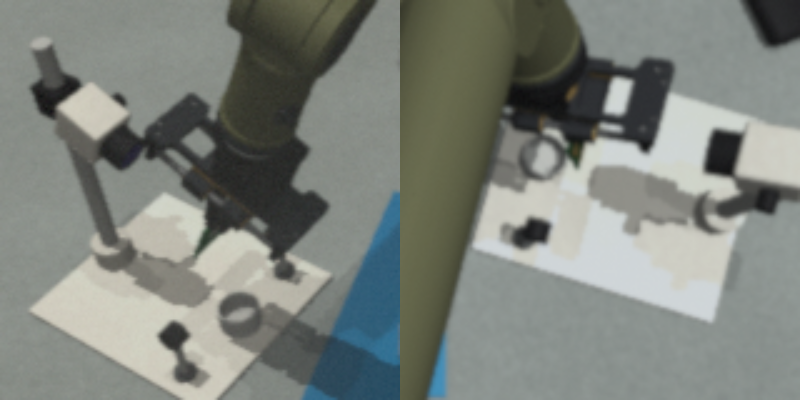

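The left half shows the board edge-on at about (205,235) facing the lens, with the dish at (240,315) clear below. The barrel's front glass fits the camera frame to within 3 mm. As a last check I'll compare the visible board points with where they must be.

```bash
python3 - <<'E'
from h import *
d=pickle.load(open('fin.pkl','rb'))
cam=O-.109*Y+.231*Z;M=np.c_[cx,-X,cz]
for n,c in d.items():
    l=(cloud(c)-cam)@M   # board: x~.1235, y +-.032, z -.036..+.024
    m=(l[...,0]>.1)&(l[...,0]<.15)&(abs(l[...,1])<.045)&(l[...,2]>-.06)&(l[...,2]<.018)
    print(n,m.sum())
    for a in np.arange(-.06,.018,.01):
        k=m&(l[...,2]>a)&(l[...,2]<=a+.01)
        if k.any():print(a.round(2),k.sum(),np.median(l[k],0).round(4),l[k].min(0).round(3),l[k].max(0).round(3),np.median(c['image'][k],0))
    for p in[(.1235,-.032,-.036),(.1235,.032,-.036),(.1235,-.032,.02)]:
        k=np.linalg.inv(c['pose'])@np.r_[cam+M@p,1];uv=k[:2]/k[2]*c['fx']+[c['cx'],c['cy']]
        print((uv-([140,100] if n=='scene' else [350,120]))*2.5)
E
```

```text
scene 59
-0.04 9 [ 0.1246 -0.0054 -0.0331] [ 0.123 -0.031 -0.036] [ 0.125  0.011 -0.03 ] [154. 160. 146.]
-0.03 12 [ 0.1245 -0.0184 -0.0251] [ 0.122 -0.031 -0.029] [ 0.125  0.003 -0.02 ] [ 95. 102.  91.]
-0.02 11 [ 0.1248 -0.014  -0.0138] [ 0.124 -0.033 -0.02 ] [ 0.125  0.007 -0.011] [61. 69. 59.]
-0.01 10 [ 0.1249 -0.0191 -0.0034] [ 0.123 -0.031 -0.009] [ 0.126 -0.003 -0.   ] [59. 65. 56.]
0.0 6 [ 0.1245 -0.0247  0.0047] [ 0.123 -0.031  0.003] [ 0.125 -0.017  0.009] [54.  65.  54.5]
0.01 11 [ 0.1248 -0.0118  0.0148] [ 0.111 -0.032  0.01 ] [ 0.137 -0.005  0.018] [64. 74. 62.]
[193.81302031 256.97477367]
[230.23354643 222.32892863]
[201.92793893 234.02510795]
top 48
-0.04 5 [ 0.1239  0.0226 -0.0313] [ 0.123  0.01  -0.034] [ 0.126  0.034 -0.03 ] [127. 127. 115.]
-0.03 13 [ 0.1238  0.0215 -0.0237] [ 0.123  0.008 -0.029] [ 0.125  0.034 -0.02 ] [80. 82. 73.]
-0.02 6 [ 0.1238  0.0269 -0.0157] [ 0.122  0.013 -0.018] [ 0.126  0.033 -0.012] [47. 58. 36.]
-0.01 8 [ 0.1234  0.0278 -0.0063] [ 0.122  0.014 -0.009] [ 0.126  0.034 -0.001] [51.  59.  36.5]
0.0 12 [0.1233 0.0265 0.0059] [0.122 0.018 0.   ] [0.126 0.034 0.009] [61.5 59.5 37.5]
0.01 4 [0.1243 0.0262 0.0156] [0.124 0.023 0.011] [0.125 0.029 0.017] [40.5 53.5 36.5]
[193.99259539 108.9978886 ]
[178.08932732 166.85765176]
[184.98159941  89.9368524 ]
```

The board's back face is at x ≈ 0.1245 (expected 0.125), its edges are at y = -0.032 and +0.034, its bottom is at z = -0.036, and its x is constant along z, so it is square. Everything matches, so I'm handing it in.

```bash
python3 -c "
from rig import manip
s=manip.get_state();print(s['finger_force'],s['time_s'])
print(manip.finish_job())"
```

```text
39.99979605898261 29.4
the job is handed in; nothing more can be done
None
```

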